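Seat the ring holder and index it to the third stop

TASK

Set the loose ring holder upright and fully home on the two pins of the dividing fixture's work table and let go of it; then turn the fixture's indexing knob clockwise from its home position to the third stop (three clicks, not past it). Finish still gripping the knob there, so that the ring stays put while I mark it, and leave everything else on the bench where it is.

Things in the scene. Friction and masses are not known exactly. Their poses are not given: they have to be found in the camera images.
- fixture: fixed dividing fixture, a dark steel housing 100 x 240 x 26 mm (x, y, z) on the bench, origin at the centre of its underside. At its own y = +70 mm is the round work table, at its own y = -70 mm the indexing knob; both turn about upright axes. The two are geared 1:1: the table and what sits on it turn with the knob, the same way.
- table_centre (a point): centre of the work table's upper face, 36 mm above the bench, turning with the table. A steel disc 96 mm across with two upright pins 8 mm thick at +22 and -22 mm on this point's x axis, 15 mm high, the top 5 mm tapered to 3 mm. Knob at home: x axis as the fixture's. The seated holder's underside lies flat on the disc, pins 7 mm through its foot plate.
- holder_grip (a point): grip point of the loose ring holder (0.1-0.23 kg), 36 mm above its underside, on its middle axis. Foot plate 70 x 40 x 8 mm (x, y, z) with two 11 mm through holes at x = +22 and -22 mm; on it a clamp block 24 x 16 mm (x, y), from 8 to 52 mm above the underside, then a 13 mm round stub with a brass ring, up to 68 mm. Starts upright on the bench. Fits the pins either way round.
- knob_grip (a point): grip point on the indexing knob's axis, 56 mm above the bench, turning with it. The grip is an upright black bar 44 mm long (this x), 14 mm thick (this y), from 33 to 69 mm above the bench, over a 52 mm skirt whose top is 35 mm above the bench. A light pointer line on its top marks the +x end. At home x is the fixture's x (pointer on the far side); ticks on the dial mark the stops.
- index_knob (a joint): angle of the indexing knob, rad: 0 at home (against its end stop; it starts there), growing clockwise seen from above, to 2.55. A stop every 22.5 degrees: first 0.393, second 0.785, third 1.178, fourth 1.571. Between stops it resists with up to about 0.1 N m and then pulls on to the next stop.
- spool: bystander: loose black and white solder spool, 54 mm across, 37 mm high, origin under its centre; it stands on the other side of the fixture from the ring holder
- steel_block: bystander: loose plain steel block 64 x 64 x 19 mm, at the right behind
- jar: bystander: loose white jar with a red lid, 41 mm across, 36 mm high, behind the fixture
- driver: bystander: loose screwdriver, 158 mm long, at the left
- pen: bystander: loose marker pen, 135 mm long, at the right
- tube: bystander: loose short pink tube, 60 mm long, at the left behind
Not all that is in view belongs to the job. Leave any brown look-alike of the part that bears holder_grip alone.

How it is judged:
On the way, in this order (a step that is already met when the one before it is completed fails the run):
1. the ring holder is seated on the table's pins and let go, the knob still at home (horizontal distance between holder_grip and table_centre below 0.004 m and z of holder_grip in the frame of table_centre between 0.034 and 0.038 m and angle between holder_grip's own z axis and vertical below 0.06 rad and contact force between the fingers and ring_holder below 0.1 N and value of joint index_knob below 0.2 rad), for 0.2 s.
2. the knob is in the third stop, gripped (value of joint index_knob between 1.078 and 1.278 rad and contact force between the fingers and index_knob above 1 N), for 0.2 s.
At the end, for the whole second after the job is handed in: the ring holder sits upright on the work table over both pins (within 4 mm of the table's centre, underside within 2 mm of the table, tilt under 0.06 rad), untouched; the knob rests at the third stop, 1.178 rad within 0.10 rad, with the fingers still gripping it (more than 1 N) (all of step 2 and horizontal distance between holder_grip and table_centre below 0.004 m and z of holder_grip in the frame of table_centre between 0.034 and 0.038 m and angle between holder_grip's own z axis and vertical below 0.06 rad and velocity of joint index_knob between -0.1 and 0.1 rad/s and contact force between the arm and ring_holder below 0.1 N); the arm keeps its last pose, push and grip.
It fails at once if the knob was turned past the third stop, on towards the fourth (value of joint index_knob above 1.4 rad).
It fails at once if a bystander was moved by more than 30 mm (distance of any of spool, steel_block, jar, driver, pen, tube from where it was at the start of the episode above 0.03 m).
It also fails if it takes over 48 s, if anything falls off the work surface, if the arm or the gripper's body presses on something with over 40 N, if the wrist force passes 120 N, or if a joint passes its speed limit or range.

ROBOT

A 6-joint arm with a two-finger parallel gripper is mounted at the origin on a cart in front of the work surface, level with it; the furniture and walls round the work are solid. World frame = base frame: x ahead of the robot, y to its left, z up, the work surface at z = 0. Lengths are in m, angles in rad, forces in N, time in s.
With the tool pointing down it reaches from about 0.35 to 0.875 m from the base axis. Payload 4.2 kg.
Tool frame: the origin (TCP) lies at the very end of the fingers, on their centre line; the grasp point (between the pads) lies 19 mm behind it; z points along the fingers, y is the line along which they close (so a half turn about z gives the same grasp; the last joint's range is limited). The gripper opens to 85 mm and grips with 20 to 120 N. Pads are 22 mm wide; open, the fingers measure 114 mm over their backs; the gripper's body (76 mm by 85 mm) begins 54 mm behind the grasp point. The pads swing forward as they close: fully open they stand 13 mm farther back than shut.
Start: joints at [-0.862, 0.385, 0.008, 0, -1.194, -0.259], TCP at [0.272, -0.563, 0.202] pointing down, gripper open.
Joint ranges: [-3.14, 3.14], [-1.21, 2.06], [-1.07, 1.41], [-3.16, 2.05], [-2.99, -0.16], [-3.1, 3.1]. Speed limits (rad/s): [2.79, 2.79, 3.14, 3.14, 3.14, 3.14].

INTERFACE

Orientations are given as a unit quaternion [x, y, z, w].
In Python, from workcell import bot gives the robot as it stands.
- The arm moves only by the tool drive_tool, never from a script. Its argument "deltas" is a list of rows, each an object with "linear": the shift along the tool's x, y, z in mm, a list of three; "roll": the turn about the tool's z in rad; "hand": the gripper's target within -1 to 1 (shut at 1, half-way at 0, fully open at -1). A call has 1 to 20 rows; each row shifts and turns the commanded pose from where the row before left it, along the tool's axes as they then stand; what a row does not reach is not made up. A row lasts 1/12 s, in which the tool goes at most 41.7 mm and 7.16 degrees, less where a joint would pass 70% of its speed; a pose out of reach is approached as far as the arm can. A call with a gripper value outside its range is refused whole. The fingers move at their own pace and stop on an object; "force" is the grip in N (left out, the last holds). Time passes only in rows, so rows that do not move let the fingers close. It gives the time, the measured TCP pose, the force, the opening and the grip force at its end, in the units of the state.
- bot.observe(): the state, without advancing time (a new reading comes with each control period).
- bot.get_image(name): name is "scene" or "top" or "wrist"; returns the picture (400x640x3 uint8, red, green, blue); there is no depth.
- bot.camera_params(name): a dict with "vertical_fov" (degrees; the focal length in pixels is half the picture's height over the tangent of half this angle, whatever the lens; pixels are square), "cx", "cy" (the principal point, pixels), "k1" (the pictures are not rectified: a ray, as slopes to the right and down, at radius r is drawn at 1 + k1 r^2 times it, then the intrinsics apply), "cam_to_world" (4x4, takes a point from camera to world coordinates). Camera axes: x right, y up, looking along -z (the intrinsics and any distortion apply to the point x, -y, -z); pixel columns grow to the right and rows downward; lengths in m; the calibration is good to about 2 mm. A picture is of the moment at which its call begins: read the wrist's pose just before it. camera_params takes no time and is no camera call; for the wrist camera it gives the pose at the moment of the call.
- bot.close_job(): hands the job in; it is judged then, once.
Trained networks look in the newest picture that a camera, given by its name, has taken for a name from the list of things; names that differ only in an ending like _2 or _b are one class to them, and where a whole thing is asked for, a point or a joint stands for the part that bears it (a point fixed in the world has none). Each returns a list of dicts, best first, with "conf" (0 to 1); they miss things now and then, are a little off and sometimes report something else, mostly with a low value. They report only what shows in the picture. A call takes as long as a camera call. They do not tell look-alikes from the thing itself.
- bot.outline_of(camera, target): "pixels" (400x640 bool, what is visible of it) and "extent" ([left, top, right, bottom] in pixels, round what is visible of it).
- bot.landmark_of(camera, target): "point" ([column, row] in pixels: a listed point, or the origin of a listed thing).
The state is a dict: "time_s": time; "joints": joint angles; "joint_vel": joint speeds; "effort": joint torques, N m; "tool_pos": TCP position; "eef_rot": TCP orientation; "ft_force": force on the tool from outside, world axes, zero at the start; "moment": the same for the moment, N m; "finger_gap": opening from 0.0 (shut) to 1.0 (fully open); "grasp_force": force on a finger pad.
Only numpy, scipy, OpenCV 4.12 (cv2) and the standard library are available. Lean on these libraries where they do the work, as an engineer would, in place of code of your own. Each camera call takes 0.05 s, during which the arm holds its last target. There are 200 camera calls.

## Working session

There is one attempt and no reset: what is moved stays moved. The work goes in short steps, Python scripts to look and compute and a tool call to move; the robot and the scene stay as the last step left them, time stands still between calls to the robot, and variables do not carry over. Pictures are saved under pics/ and viewed, at most 10 in all, crops included, and the job is handed in when it is done.

Besides the shell and the picture viewer there is one more tool, called as name([rows], argument=value, ...), one row to a line, values as JSON. drive_tool: Moves the arm, as the interface text tells. Its arguments: {"type":"object","properties":{"deltas":{"type":"array","items":{"type":"object","properties":{"linear":{"type":"array","items":{"type":"number"}},"roll":{"type":"number"},"hand":{"type":"number"}}}},"force":{"type":"number"}},"required":["deltas"]}

```bash
mkdir -p pics; cat > h.py <<'E'
import numpy as np, cv2
from workcell import bot
from scipy.spatial.transform import Rotation as R
def ray(p,uv):
    f=200/np.tan(np.radians(p["vertical_fov"])/2)
    d=(np.array(uv,float)-[p["cx"],p["cy"]])/f
    s=d.copy()
    for _ in range(30): s=d/(1+p["k1"]*(s@s))
    T=np.array(p["cam_to_world"]); v=T[:3,:3]@[s[0],-s[1],-1]
    return T[:3,3],v
def atz(p,uv,z):
    o,v=ray(p,uv); return o+v*(z-o[2])/v[2]
def proj(p,X):
    f=200/np.tan(np.radians(p["vertical_fov"])/2)
    T=np.array(p["cam_to_world"]); c=T[:3,:3].T@(np.array(X)-T[:3,3])
    s=np.array([c[0],-c[1]])/-c[2]; s=s*(1+p["k1"]*(s@s)); return s*f+[p["cx"],p["cy"]]
def save(n,img): cv2.imwrite(f"pics/{n}.png",cv2.cvtColor(img,cv2.COLOR_RGB2BGR))
E
python3 - <<'E'
from h import *
Z={"table_centre":.036,"holder_grip":.036,"knob_grip":.056,"fixture":0,"spool":0,"steel_block":0,"jar":0}
for c in ("top","scene"):
    im=bot.get_image(c); save(c,im); p=bot.camera_params(c)
    print(c,np.round(np.array(p["cam_to_world"])[:3,3],3),p["vertical_fov"],p["k1"])
    for n,z in Z.items():
        for r in bot.landmark_of(c,n)[:3]: print(n,np.round(r["point"],1),round(r["conf"],2),np.round(atz(p,r["point"],z),4))
E
```

```text
top [0.445 0.002 1.55 ] 43.72448899330757 0.038795104668199895
table_centre [299.1 207.7] 0.79 [0.5533 0.0494 0.036 ]
holder_grip [393.1 236.2] 0.82 [ 0.4608 -0.2339  0.036 ]
holder_grip [418.9 222.2] 0.55 [ 0.5017 -0.3135  0.036 ]
holder_grip [308.6 169. ] 0.4 [0.6714 0.0182 0.036 ]
knob_grip [346.3 209.6] 0.64 [ 0.5432 -0.0929  0.056 ]
spool [218.5 212.4] 0.66 [0.5464 0.3012 0.    ]
steel_block [402.7 176.5] 0.68 [ 0.6471 -0.2754  0.    ]
jar [306.4 168. ] 0.72 [0.6801 0.0254 0.    ]
scene [-0.422  0.98   0.783] 42.00718460949572 -0.06154255018431216
table_centre [303.2 216.8] 0.98 [0.5612 0.0366 0.036 ]
holder_grip [385.3 203.3] 0.71 [ 0.451  -0.2162  0.036 ]
holder_grip [395.3 187.5] 0.58 [ 0.5014 -0.3335  0.036 ]
knob_grip [335.2 197.9] 0.78 [ 0.5567 -0.0964  0.056 ]
fixture [321.  223.6] 0.81 [ 0.5406 -0.0194  0.    ]
fixture [336.6 201.5] 0.18 [ 0.6107 -0.1633  0.    ]
spool [239.7 263.7] 0.83 [0.5336 0.2956 0.    ]
steel_block [352.4 190.9] 0.76 [ 0.6293 -0.2629  0.    ]
steel_block [337.7 199.4] 0.71 [ 0.6188 -0.1774  0.    ]
jar [283.  211.8] 0.59 [0.6757 0.0159 0.    ]
```

```bash
python3 - <<'E'
import cv2,numpy as np
a=cv2.imread("pics/top.png")[140:290,190:460]; b=cv2.imread("pics/scene.png")[140:290,190:460]
cv2.imwrite("pics/crop1.png",np.vstack([cv2.resize(x,(540,300),interpolation=cv2.INTER_CUBIC) for x in (a,b)]))
E
```

```text
(no output)
```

View pics/crop1.png

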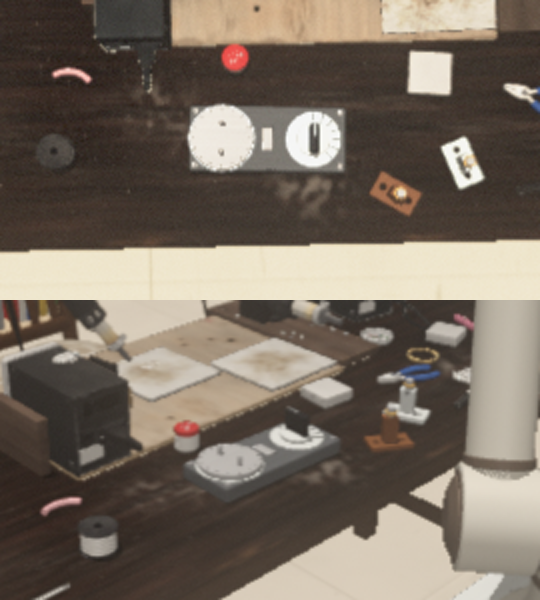

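Candidates for holder_grip: brown one at top (388,236) / scene (385,203), white-and-grey one at top (421,221) / scene (395,188). The brown one is the look-alike to leave alone, so the light one at about (0.50, -0.32) fits. I'll confirm it in a wrist close-up on approach.

```bash
python3 - <<'E'
from h import *
s=bot.observe(); M=R.from_quat(s["eef_rot"]).as_matrix(); p=bot.camera_params("wrist"); T=np.array(p["cam_to_world"])
t=np.array(s["tool_pos"]); print(s["tool_pos"],M.round(3),s["finger_gap"],s["time_s"]); print("cam in tool",(M.T@(T[:3,3]-t)).round(4),(M.T@T[:3,:3]).round(3),p["vertical_fov"],p["k1"])
for g in ([.5,-.32,.20],): print((M.T@(np.array(g)-t)*1000).round(0))
E
```

```text
[ 0.27177143 -0.56279993  0.20154944] [[-0.901 -0.435  0.   ]
 [-0.435  0.901 -0.   ]
 [-0.    -0.    -1.   ]] 1.0008382656425094 0.8
cam in tool [ 0.0744  0.001  -0.1722] [[ 0.001  0.957  0.29 ]
 [ 1.    -0.001  0.001]
 [ 0.001  0.29  -0.957]] 63.82638092335954 -0.05873072008632155
[-311.  119.    2.]
```

drive_tool([
  {"linear": [-30,12,1],"roll": 0,"hand": -1},
  {"linear": [-31,12,2],"roll": 0,"hand": -1},
  {"linear": [-31,12,2],"roll": 0,"hand": -1},
  {"linear": [-31,12,2],"roll": 0,"hand": -1},
  {"linear": [-31,12,2],"roll": 0,"hand": -1},
  {"linear": [-31,12,2],"roll": 0,"hand": -1},
  {"linear": [-31,12,2],"roll": 0,"hand": -1},
  {"linear": [-31,12,2],"roll": 0,"hand": -1},
  {"linear": [-31,12,2],"roll": 0,"hand": -1},
  {"linear": [-31,12,2],"roll": 0,"hand": -1},
  {"linear": [0,0,0],"roll": 0,"hand": -1},
  {"linear": [0,0,0],"roll": 0,"hand": -1},
])

```text
time_s: 1.8
tool_pos: [0.4989, -0.319, 0.1823]
eef_rot: [-0.225, 0.974, 0.0, -0.0]
ft_force: [-0.4, -0.1, -1.0]
finger_gap: 0.999
grasp_force: 0.0
```

```bash
python3 - <<'E'
from h import *
p=bot.camera_params("wrist"); im=bot.get_image("wrist"); save("w1",im)
for r in bot.landmark_of("wrist","holder_grip"): print(r["point"],r["conf"],atz(p,r["point"],.036).round(4))
for r in bot.outline_of("wrist","holder_grip"): print(r["extent"],r["conf"])
s=bot.observe(); print(s["tool_pos"],s["time_s"])
np.save("w1.npy",np.array(p["cam_to_world"]))
E
```

```text
[316.9, 183.2] 0.96 [ 0.5047 -0.3217  0.036 ]
[481.6, 309.6] 0.19 [ 0.5576 -0.0799  0.036 ]
[381.6, 144.7, 443.3, 217.3] 0.96
[292.8, 145.3, 332.1, 207.6] 0.88
[ 0.49734295 -0.32087184  0.1825697 ] 1.95
```

View pics/w1.png

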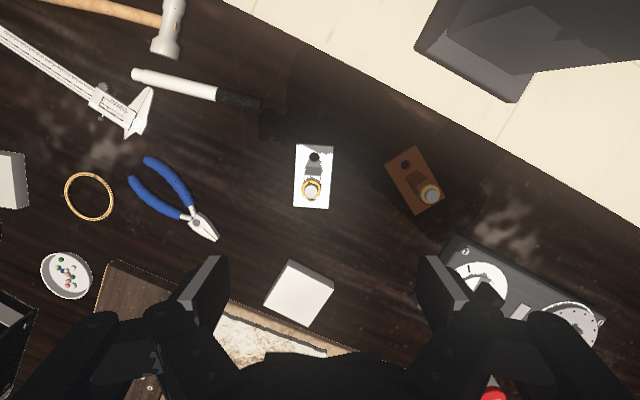

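The wrist view shows the white plate with grey block and brass ring at (313,176), and the brown look-alike at (415,180). The white one is the holder. Next I'll get its yaw from the plate edges.

```bash
python3 - <<'E'
from h import *
p=bot.camera_params("wrist"); p["cam_to_world"]=np.load("w1.npy")
im=cv2.imread("pics/w1.png"); g=cv2.cvtColor(im,cv2.COLOR_BGR2GRAY)
m=np.zeros_like(g); m[140:212,288:338]=(g[140:212,288:338]>150)*255
c=max(cv2.findContours(m,0,1)[0],key=cv2.contourArea)
h=cv2.convexHull(c)[:,0,:]
W=np.array([atz(p,u,.008)[:2] for u in h])*1000
r=cv2.minAreaRect(W.astype(np.float32)); print(r)
b=cv2.boxPoints(r); e=b[1]-b[0]; f=b[2]-b[1]; l=e if e@e>f@f else f
print("yaw long",np.degrees(np.arctan2(l[1],l[0]))%180)
c4=cv2.approxPolyDP(cv2.convexHull(c),4,True)[:,0]; print(c4.tolist(),[atz(p,u,.008)[:2].round(4).tolist() for u in c4])
s=bot.observe(); M=R.from_quat(s["eef_rot"]).as_matrix(); t=np.array(s["tool_pos"]); x=-M[:,0]; print("tool x yaw",np.degrees(np.arctan2(x[1],x[0])))
for C in ([r[0][0]/1000,r[0][1]/1000,.017],[.5047,-.3217,.017]): print((M.T@(np.array(C)-t)*1000).round(1))
E
```

```text
((506.9671325683594, -326.77972412109375), (70.60387420654297, 40.21075439453125), 21.60928726196289)
yaw long 21.609282
[[297, 144], [332, 147], [327, 208], [293, 205]] [[0.4815, -0.3571], [0.4679, -0.3219], [0.5322, -0.2963], [0.5459, -0.3325]]
tool x yaw 25.728782617818688
[ -6.1  -9.5 165.6]
[ -6.3  -3.9 165.6]
```

drive_tool([
  {"linear": [-3,-5,15],"roll": 0.036,"hand": -1},
  {"linear": [-3,-4,20],"roll": 0.036,"hand": -1},
  {"linear": [0,0,15],"roll": 0,"hand": -1},
  {"linear": [0,0,0],"roll": 0,"hand": -1},
  {"linear": [0,0,0],"roll": 0,"hand": -1},
])

```text
time_s: 2.37
tool_pos: [0.506, -0.3269, 0.1321]
eef_rot: [-0.187, 0.982, 0.0, -0.001]
ft_force: [0.7, -1.1, 0.6]
finger_gap: 1.001
grasp_force: 0.0
```

```bash
cat >> h.py <<'E'
def rect(n,z,ext,thr):
    p=bot.camera_params("wrist"); im=bot.get_image("wrist"); save(n,im)
    g=cv2.cvtColor(im,cv2.COLOR_RGB2GRAY); u0,v0,u1,v1=ext
    m=np.zeros_like(g); m[v0:v1,u0:u1]=(g[v0:v1,u0:u1]>thr)*255
    c=max(cv2.findContours(m,0,1)[0],key=cv2.contourArea)
    h=cv2.convexHull(c)[:,0,:]
    W=np.array([atz(p,u,z)[:2] for u in h])*1000
    return p,cv2.minAreaRect(W.astype(np.float32)),h
def rel(C):
    s=bot.observe(); M=R.from_quat(s["eef_rot"]).as_matrix(); t=np.array(s["tool_pos"]); x=-M[:,0]
    print("tool",t.round(4),"x yaw",np.degrees(np.arctan2(x[1],x[0])).round(2),"delta",(M.T@(np.array(C)-t)*1000).round(1),"q",np.round(s["joints"],3),s["time_s"])
E
python3 - <<'E'
from h import *
p=bot.camera_params("wrist"); a=proj(p,[.507,-.327,.01]); print(a)
u,v=a.astype(int)
p,r,h=rect("w2",.008,(u-50,v-65,u+50,v+65),150); print(r,h.min(0),h.max(0))
for q in bot.landmark_of("wrist","holder_grip"): print(q["point"],q["conf"],atz(p,q["point"],.036).round(4))
rel([r[0][0]/1000,r[0][1]/1000,.017])
E
```

```text
[321.17864216 186.36942367]
((507.1311340332031, -326.66400146484375), (68.69135284423828, 40.2252311706543), 21.607730865478516) [300 150] [342 220]
[322.6, 194.8] 0.84 [ 0.5074 -0.3254  0.036 ]
[450.6, 189.0] 0.8 [ 0.4613 -0.2235  0.036 ]
tool [ 0.5073 -0.327   0.1339] x yaw 21.61 delta [  0.2   0.6 116.9] q [-3.040e-01  4.020e-01 -1.450e-01  1.000e-03 -1.022e+00 -8.900e-01] 2.4667
```

View pics/w2.png

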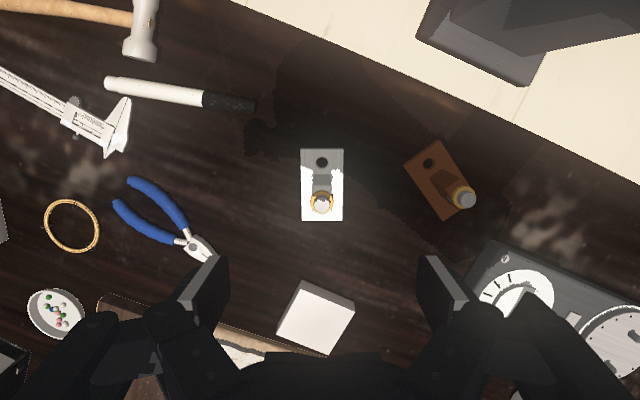

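The wrist view again shows the white holder at (322,185), clear of the brown one at (440,180). Both measurements agree, so I'm descending and gripping.

drive_tool([
  {"linear": [0,1,25],"roll": 0,"hand": -1},
  {"linear": [0,0,25],"roll": 0,"hand": -1},
  {"linear": [0,0,25],"roll": 0,"hand": -1},
  {"linear": [0,0,22],"roll": 0,"hand": -1},
  {"linear": [0,0,13],"roll": 0,"hand": -1},
  {"linear": [0,0,7],"roll": 0,"hand": -1},
  {"linear": [0,0,0],"roll": 0,"hand": 1},
  {"linear": [0,0,0],"roll": 0,"hand": 1},
  {"linear": [0,0,0],"roll": 0,"hand": 1},
  {"linear": [0,0,0],"roll": 0,"hand": 1},
  {"linear": [0,0,0],"roll": 0,"hand": 1},
  {"linear": [0,0,0],"roll": 0,"hand": 1},
  {"linear": [0,0,0],"roll": 0,"hand": 1},
  {"linear": [0,0,0],"roll": 0,"hand": 1},
  {"linear": [0,0,0],"roll": 0,"hand": 1},
  {"linear": [0,0,0],"roll": 0,"hand": 1},
], force=40)

```text
time_s: 3.8
tool_pos: [0.5075, -0.3257, 0.0165]
eef_rot: [-0.188, 0.982, -0.001, 0.001]
ft_force: [0.5, -1.1, 5.4]
finger_gap: 0.166
grasp_force: 42.5
```

drive_tool([
  {"linear": [0,0,-15],"roll": 0,"hand": 1},
  {"linear": [0,0,-30],"roll": 0,"hand": 1},
  {"linear": [0,0,-35],"roll": 0.09,"hand": 1},
  {"linear": [0,0,-35],"roll": 0.09,"hand": 1},
  {"linear": [0,0,-35],"roll": 0.09,"hand": 1},
  {"linear": [0,0,-30],"roll": 0.09,"hand": 1},
  {"linear": [-2,18,-5],"roll": 0.09,"hand": 1},
  {"linear": [-4,32,0],"roll": 0,"hand": 1},
  {"linear": [-4,35,0],"roll": 0,"hand": 1},
  {"linear": [-4,35,0],"roll": 0,"hand": 1},
  {"linear": [-4,35,0],"roll": 0,"hand": 1},
  {"linear": [-4,35,0],"roll": 0,"hand": 1},
  {"linear": [-4,35,0],"roll": 0,"hand": 1},
  {"linear": [-4,35,0],"roll": 0,"hand": 1},
  {"linear": [-4,30,0],"roll": 0,"hand": 1},
  {"linear": [0,18,0],"roll": 0,"hand": 1},
  {"linear": [0,0,0],"roll": 0,"hand": 1},
  {"linear": [0,0,0],"roll": 0,"hand": 1},
  {"linear": [0,0,0],"roll": 0,"hand": 1},
])

```text
time_s: 5.38
tool_pos: [0.5605, -0.0205, 0.1997]
eef_rot: [0.036, 0.999, -0.0, -0.001]
ft_force: [-0.6, -0.1, 0.0]
finger_gap: 0.172
grasp_force: 41.7
```

```bash
python3 - <<'E'
from h import *
p=bot.camera_params("wrist"); im=bot.get_image("wrist"); save("w3",im); np.save("w3.npy",np.array(p["cam_to_world"]))
for n,z in {"table_centre":.036,"knob_grip":.056,"holder_grip":.2}.items():
    for q in bot.landmark_of("wrist",n)[:2]: print(n,q["point"],q["conf"],atz(p,q["point"],z).round(4))
rel([.55,.05,.05])
E
```

```text
table_centre [381.9, 162.4] 0.75 [0.55   0.0437 0.036 ]
knob_grip [241.8, 172.7] 0.81 [ 0.5466 -0.1005  0.056 ]
holder_grip [322.8, 251.1] 0.71 [ 0.5691 -0.0204  0.2   ]
holder_grip [114.7, 95.1] 0.67 [ 0.4726 -0.1231  0.2   ]
tool [ 0.5609 -0.0211  0.2003] x yaw -4.23 delta [ 16.1  70.1 150.4] q [ 0.251  0.278 -0.153 -0.    -1.141 -1.895] 5.5833
```

View pics/w3.png

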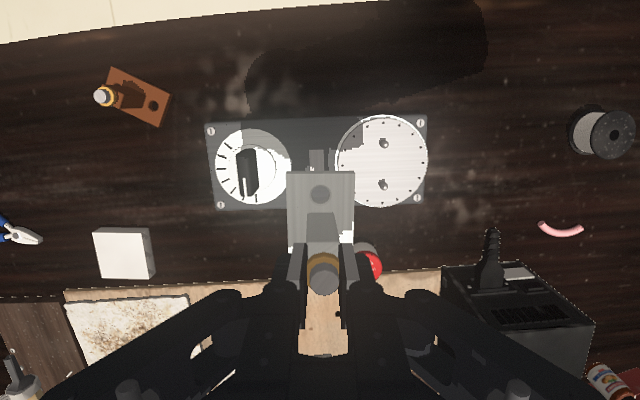

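The picture shows the held holder with its foot plate at (321,210), the knob at (248,170) and the table disc at (382,160). The table pins are at (384,142) and (384,184). Next I'll refine with a circle fit and measure the in-hand offset.

```bash
python3 - <<'E'
from h import *
from scipy.optimize import least_squares
p=bot.camera_params("wrist"); p["cam_to_world"]=np.load("w3.npy")
im=cv2.imread("pics/w3.png"); g=cv2.cvtColor(im,cv2.COLOR_BGR2GRAY)
e=cv2.Canny(g,50,120); v,u=np.nonzero(e[105:215,325:440]); 
P=np.array([atz(p,(a+325,b+105),.036)[:2] for a,b in zip(u,v)])
best=None
for c0 in np.mgrid[.53:.57:.001,.02:.07:.001].reshape(2,-1).T:
    n=(abs(np.hypot(*(P-c0).T)-.048)<.0015).sum()
    if best is None or n>best[0]: best=(n,c0)
I=P[abs(np.hypot(*(P-best[1]).T)-.048)<.003]
s=least_squares(lambda q:np.hypot(*(I-q[:2]).T)-q[2],[*best[1],.048],loss="soft_l1",f_scale=.0005); print(best,len(I),s.x.round(4))
# screws refine skipped; yaw by hand picks
S=[atz(p,a,.026)[:2] for a in ((210,131),(421,123),(219,205),(417,198))]; S=np.array(S); print(S.round(4).tolist(),"centre",S.mean(0).round(4))
for a,b in ((0,1),(2,3)): d=S[b]-S[a]; print("yaw",np.degrees(np.arctan2(-d[0],d[1])).round(2),np.hypot(*d).round(4))
Q=[atz(p,a,.051)[:2] for a in ((383,142),(383,183))]; print("pins",np.round(Q,4).tolist(),np.mean(Q,0))
st=bot.observe(); M=R.from_quat(st["eef_rot"]).as_matrix(); t=np.array(st["tool_pos"])
for a in ((288,171),(354,171)): print("plate edge in tool",(M.T@(atz(p,a,t[2]-.009)-t)*1000).round(1))
a=cv2.resize(im[105:215,200:440],(800,367),interpolation=cv2.INTER_CUBIC); cv2.imwrite("pics/c3.png",a)
E
```

```text
(np.int64(282), array([0.551, 0.044])) 420 [0.5507 0.044  0.0484]
[[0.5047, -0.1365], [0.5126, 0.0878], [0.5875, -0.1401], [0.5952, 0.0843]] centre [ 0.55   -0.0261]
yaw -2.01 0.2244
yaw -1.98 0.2246
pins [[0.5267, 0.0426], [0.5687, 0.0418]] [0.54772033 0.04219198]
plate edge in tool [ 38.  -18.7   9. ]
plate edge in tool [38.  19.1  9. ]
```

View pics/c3.png

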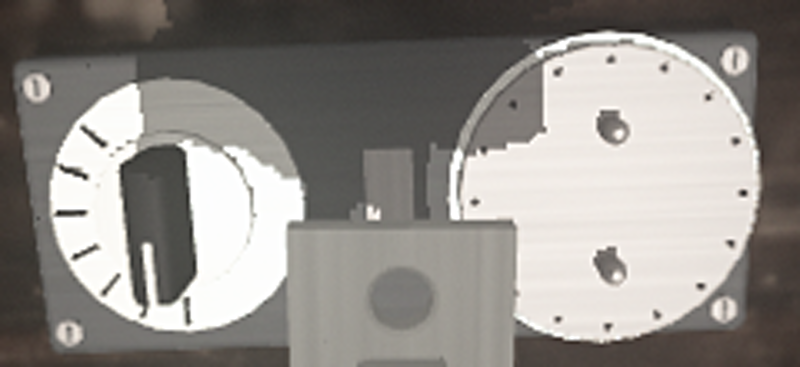

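```bash
python3 - <<'E'
from h import *
p=bot.camera_params("wrist"); p["cam_to_world"]=np.load("w3.npy")
st=bot.observe(); M=R.from_quat(st["eef_rot"]).as_matrix(); t=np.array(st["tool_pos"])
print("hole",(M.T@(atz(p,(320.2,194.2),t[2]-.009)-t)*1000).round(1))
for a in ((287.5,171),(354.5,171)): print("low edge",(M.T@(atz(p,a,t[2]-.017)-t)*1000).round(1))
Q=[atz(p,a,.051)[:2] for a in ((385.4,144.4),(384.3,185.2))]; print("pins",np.round(Q,4).tolist(),np.mean(Q,0))
N=M@R.from_euler("z",-.039).as_matrix()
print((N.T@(np.array([.5513,.044,.075])-t)*1000).round(1))
E
```

```text
hole [24.2 -0.2  9. ]
low edge [ 36.3 -19.8  17. ]
low edge [36.4 20.2 17. ]
pins [[0.5293, 0.045], [0.5711, 0.0431]] [0.55020579 0.0440137 ]
[ 11.8  64.8 125.4]
```

drive_tool([
  {"linear": [3,15,5],"roll": -0.039,"hand": 1},
  {"linear": [4,22,20],"roll": 0,"hand": 1},
  {"linear": [4,20,30],"roll": 0,"hand": 1},
  {"linear": [0,8,30],"roll": 0,"hand": 1},
  {"linear": [0,0,22],"roll": 0,"hand": 1},
  {"linear": [0,0,13],"roll": 0,"hand": 1},
  {"linear": [0,0,0],"roll": 0,"hand": 1},
  {"linear": [0,0,0],"roll": 0,"hand": 1},
  {"linear": [0,0,0],"roll": 0,"hand": 1},
])

```text
time_s: 6.33
tool_pos: [0.5541, 0.045, 0.0818]
eef_rot: [0.017, 1.0, 0.0, 0.001]
ft_force: [-0.3, 0.3, -1.1]
finger_gap: 0.17
grasp_force: 41.7
```

```bash
python3 - <<'E'
from h import *
p=bot.camera_params("wrist"); im=bot.get_image("wrist"); save("w4",im); np.save("w4.npy",np.array(p["cam_to_world"]))
g=cv2.cvtColor(im,cv2.COLOR_RGB2GRAY); e=cv2.Canny(g,50,120)
v,u=np.nonzero(e); P=np.array([atz(p,(a,b),.036)[:2] for a,b in zip(u,v)])
best=max((((abs(np.hypot(*(P-c).T)-.048)<.001).sum(),c) for c in np.mgrid[.535:.57:.001,.03:.06:.001].reshape(2,-1).T),key=lambda q:q[0]); print("disc",best)
rel([.552,.044,.053]); c=proj(p,[.552,.044,.06]).astype(int); print(c)
a=im[max(0,c[1]-150):c[1]+90,c[0]-160:c[0]+160]; save("c4",cv2.resize(a,None,fx=2.4,fy=2.4,interpolation=cv2.INTER_CUBIC)); print(c[0]-160,max(0,c[1]-150))
E
```

```text
disc (np.int64(377), array([0.551, 0.044]))
tool [0.5542 0.0451 0.082 ] x yaw -1.93 delta [ 2.2 -1.2 29. ] q [ 0.373  0.384 -0.326  0.    -0.858 -1.978] 6.3833
[319 220]
159 70
```

View pics/c4.png

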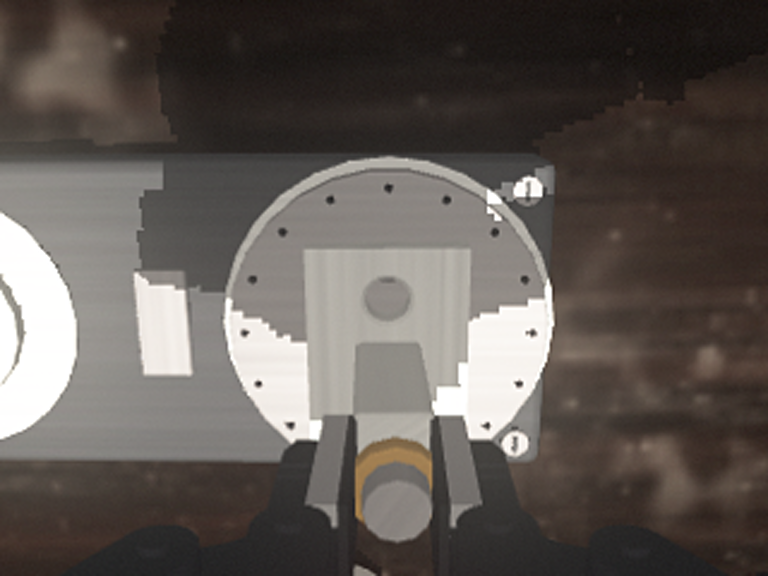

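The crop shows the holder directly over the disc, with the foot plate at (387,330) and its hole at (387,299). It is a 2 mm correction away, and the disc centre repeats at (0.551, 0.044). Correcting and lowering.

drive_tool([
  {"linear": [2,-1,0],"roll": 0,"hand": 1},
  {"linear": [0,0,6],"roll": 0,"hand": 1},
  {"linear": [0,0,5],"roll": 0,"hand": 1},
  {"linear": [0,0,4],"roll": 0,"hand": 1},
  {"linear": [0,0,3],"roll": 0,"hand": 1},
  {"linear": [0,0,2],"roll": 0,"hand": 1},
  {"linear": [0,0,0],"roll": 0,"hand": 1},
  {"linear": [0,0,0],"roll": 0,"hand": 1},
])

```text
time_s: 7.05
tool_pos: [0.5512, 0.0445, 0.0604]
eef_rot: [0.017, 1.0, 0.0, 0.0]
ft_force: [1.2, 0.8, -1.9]
finger_gap: 0.168
grasp_force: 41.7
```

drive_tool([
  {"linear": [0,0,2],"roll": 0,"hand": 1},
  {"linear": [0,0,2],"roll": 0,"hand": 1},
  {"linear": [0,0,2],"roll": 0,"hand": 1},
  {"linear": [0,0,1],"roll": 0,"hand": 1},
  {"linear": [0,0,0],"roll": 0,"hand": 1},
  {"linear": [0,0,0],"roll": 0,"hand": 1},
])

```text
time_s: 7.55
tool_pos: [0.5511, 0.0444, 0.0534]
eef_rot: [0.017, 1.0, 0.0, 0.0]
ft_force: [1.6, 1.0, -2.2]
finger_gap: 0.167
grasp_force: 41.6
```

drive_tool([
  {"linear": [0,0,1],"roll": 0,"hand": 1},
  {"linear": [0,0,0.5],"roll": 0,"hand": 1},
  {"linear": [0,0,0],"roll": 0,"hand": 1},
  {"linear": [0,0,0],"roll": 0,"hand": 1},
])

```text
time_s: 7.88
tool_pos: [0.5514, 0.0443, 0.0525]
eef_rot: [0.016, 1.0, 0.0, 0.001]
ft_force: [1.4, 0.6, 1.7]
finger_gap: 0.171
grasp_force: 42.1
```

drive_tool([
  {"linear": [0,0,0],"roll": 0,"hand": -0.2},
  {"linear": [0,0,0],"roll": 0,"hand": -0.2},
  {"linear": [0,0,0],"roll": 0,"hand": -0.2},
  {"linear": [0,0,0],"roll": 0,"hand": -0.2},
  {"linear": [0,0,0],"roll": 0,"hand": -0.2},
  {"linear": [0,0,0],"roll": 0,"hand": -0.2},
  {"linear": [0,0,-15],"roll": 0,"hand": -0.2},
  {"linear": [0,0,-30],"roll": 0,"hand": -0.2},
  {"linear": [0,0,-35],"roll": 0,"hand": -0.2},
  {"linear": [0,0,-35],"roll": 0,"hand": -0.2},
  {"linear": [0,0,-30],"roll": 0,"hand": -0.2},
  {"linear": [0,-25,0],"roll": 0,"hand": -0.2},
  {"linear": [0,-35,0],"roll": 0,"hand": -0.2},
  {"linear": [0,-35,0],"roll": 0,"hand": -0.2},
  {"linear": [0,-30,0],"roll": 0,"hand": -0.2},
  {"linear": [0,-15,0],"roll": 0,"hand": -0.2},
  {"linear": [0,0,0],"roll": 0,"hand": -0.2},
  {"linear": [0,0,0],"roll": 0,"hand": -0.2},
  {"linear": [0,0,0],"roll": 0,"hand": -0.2},
])

```text
time_s: 9.47
tool_pos: [0.5462, -0.0952, 0.1969]
eef_rot: [0.017, 1.0, 0.0, -0.0]
ft_force: [0.8, 0.5, -0.1]
finger_gap: 0.602
grasp_force: 0.0
```

```bash
python3 - <<'E'
from h import *
p=bot.camera_params("wrist"); im=bot.get_image("wrist"); save("w5",im); np.save("w5.npy",np.array(p["cam_to_world"]))
for n,z in {"table_centre":.036,"knob_grip":.056,"holder_grip":.072}.items():
    for q in bot.landmark_of("wrist",n)[:2]: print(n,q["point"],q["conf"],atz(p,q["point"],z).round(4))
rel([.5476,-.096,.038])
E
```

```text
knob_grip [317.8, 179.9] 0.57 [ 0.5451 -0.0994  0.056 ]
holder_grip [188.6, 98.0] 0.86 [ 0.4621 -0.212   0.072 ]
holder_grip [467.1, 183.6] 0.79 [0.5494 0.0446 0.072 ]
tool [ 0.5464 -0.0947  0.197 ] x yaw -1.82 delta [ -1.2  -1.3 159. ] q [ 0.121  0.269 -0.174 -0.    -1.128 -1.723] 9.6667
```

View pics/w5.png

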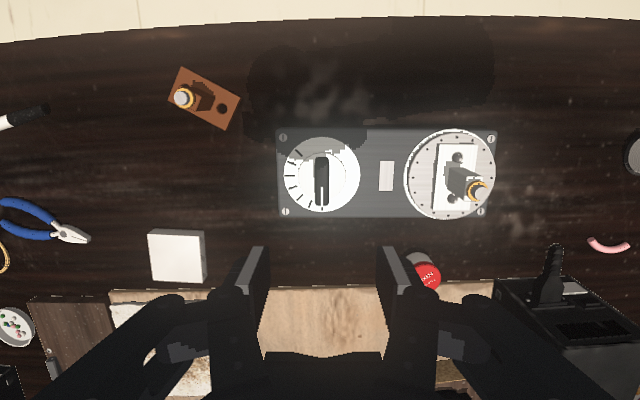

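The picture shows the holder upright on the table at (462,180), the knob at home with its bar at (320,182), and the brown look-alike untouched at (205,98). Now descending to the knob and gripping it.

drive_tool([
  {"linear": [0,-1,25],"roll": 0,"hand": -0.2},
  {"linear": [0,0,35],"roll": 0,"hand": -0.2},
  {"linear": [0,0,35],"roll": 0,"hand": -0.2},
  {"linear": [0,0,30],"roll": 0,"hand": -0.2},
  {"linear": [0,0,20],"roll": 0,"hand": -0.2},
  {"linear": [0,0,11],"roll": 0,"hand": -0.2},
  {"linear": [0,0,0],"roll": 0,"hand": -0.2},
  {"linear": [0,0,0],"roll": 0,"hand": 1},
  {"linear": [0,0,0],"roll": 0,"hand": 1},
  {"linear": [0,0,0],"roll": 0,"hand": 1},
  {"linear": [0,0,0],"roll": 0,"hand": 1},
  {"linear": [0,0,0],"roll": 0,"hand": 1},
  {"linear": [0,0,0],"roll": 0,"hand": 1},
  {"linear": [0,0,0],"roll": 0,"hand": 1},
  {"linear": [0,0,0],"roll": 0,"hand": 1},
], force=50)

```text
time_s: 10.92
tool_pos: [0.5463, -0.0966, 0.0412]
eef_rot: [0.017, 1.0, 0.0, 0.0]
ft_force: [0.4, -0.1, 0.4]
finger_gap: 0.002
grasp_force: 0.0
```

```bash
python3 - <<'E'
from h import *
p=bot.camera_params("wrist"); im=bot.get_image("wrist"); save("w6",im)
sc=bot.get_image("scene"); ps=bot.camera_params("scene"); c=proj(ps,[.546,-.03,.05]).astype(int); print(c)
a=cv2.resize(sc[c[1]-50:c[1]+50,c[0]-80:c[0]+80],(480,300),interpolation=cv2.INTER_CUBIC)
b=cv2.resize(im,(480,300)); save("c6",np.vstack([a,b]))
rel([.546,-.096,.038]); print(bot.observe()["finger_gap"],bot.observe()["grasp_force"])
E
```

```text
[322 207]
tool [ 0.5463 -0.0966  0.0411] x yaw -1.9 delta [0.3 0.6 3.1] q [ 0.117  0.436 -0.368  0.    -0.766 -1.721] 11.0167
0.00020767334978442692 0.0
```

View pics/c6.png

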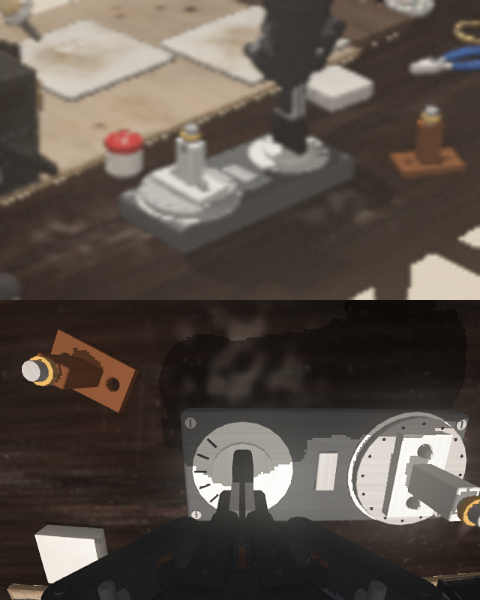

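```bash
python3 - <<'E'
from h import *
im=cv2.imread("pics/w6.png")[185:325,235:415]; im=cv2.convertScaleAbs(im,alpha=1.8,beta=25); cv2.imwrite("pics/c7.png",cv2.resize(im,(720,560),interpolation=cv2.INTER_CUBIC))
p=bot.camera_params("wrist"); s=bot.observe(); M=R.from_quat(s["eef_rot"]).as_matrix(); t=np.array(s["tool_pos"])
for q in ([0,7,0],[0,-7,0],[0,7,-19],[22,7,-28],[22,-7,-28],[22,7,8]): print(q,((proj(p,t+M@np.array(q)/1e3)-[235,185])*4).round())
E
```

```text
[0, 7, 0] [394. 209.]
[0, -7, 0] [298. 209.]
[0, 7, -19] [399. 267.]
[22, 7, -28] [404. 133.]
[22, -7, -28] [287. 133.]
[22, 7, 8] [394.  49.]
```

View pics/c7.png

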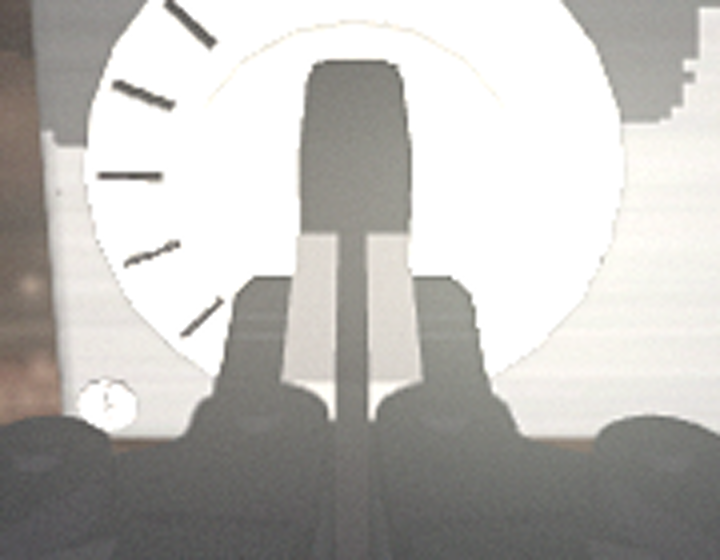

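The crop shows the shut fingertips at row 233, sitting over the bar (rows 62–233) instead of around it. The tips end about 34 mm short of the nominal TCP. That fits the empty closing (gap 0), and it also fits the 14 mm gap when I held the holder, which means I held it by the stub. I'll open, go lower in stages with a force check, and regrip.

drive_tool([
  {"linear": [0,0,0],"roll": 0,"hand": -0.2},
  {"linear": [0,0,0],"roll": 0,"hand": -0.2},
  {"linear": [0,0,0],"roll": 0,"hand": -0.2},
  {"linear": [0,0,0],"roll": 0,"hand": -0.2},
  {"linear": [0,0,0],"roll": 0,"hand": -0.2},
  {"linear": [0,0,3],"roll": 0,"hand": -0.2},
  {"linear": [0,0,3],"roll": 0,"hand": -0.2},
  {"linear": [0,0,3],"roll": 0,"hand": -0.2},
  {"linear": [0,0,0],"roll": 0,"hand": -0.2},
  {"linear": [0,0,0],"roll": 0,"hand": -0.2},
])

```text
time_s: 11.85
tool_pos: [0.546, -0.0966, 0.0316]
eef_rot: [0.017, 1.0, -0.0, -0.0]
ft_force: [0.6, -0.2, 0.6]
finger_gap: 0.598
grasp_force: 0.0
```

drive_tool([
  {"linear": [0,0,3],"roll": 0,"hand": -0.2},
  {"linear": [0,0,3],"roll": 0,"hand": -0.2},
  {"linear": [0,0,3],"roll": 0,"hand": -0.2},
  {"linear": [0,0,3],"roll": 0,"hand": -0.2},
  {"linear": [0,0,0],"roll": 0,"hand": -0.2},
])

```text
time_s: 12.27
tool_pos: [0.5457, -0.0966, 0.0192]
eef_rot: [0.017, 1.0, -0.0, -0.001]
ft_force: [-0.0, -0.6, 0.3]
finger_gap: 0.603
grasp_force: 0.0
```

drive_tool([
  {"linear": [0,0,2],"roll": 0,"hand": 1},
  {"linear": [0,0,0],"roll": 0,"hand": 1},
  {"linear": [0,0,0],"roll": 0,"hand": 1},
  {"linear": [0,0,0],"roll": 0,"hand": 1},
  {"linear": [0,0,0],"roll": 0,"hand": 1},
  {"linear": [0,0,0],"roll": 0,"hand": 1},
  {"linear": [0,0,0],"roll": 0,"hand": 1},
  {"linear": [0,0,0],"roll": 0,"hand": 1},
], force=50)

```text
time_s: 12.93
tool_pos: [0.5463, -0.0964, 0.0181]
eef_rot: [0.017, 1.0, 0.0, 0.0]
ft_force: [-1.0, 2.5, 1.8]
finger_gap: 0.153
grasp_force: 51.4
```

drive_tool([
  {"linear": [0,0,0],"roll": 0.06,"hand": 1},
  {"linear": [0,0,0],"roll": 0.08,"hand": 1},
  {"linear": [0,0,0],"roll": 0.08,"hand": 1},
  {"linear": [0,0,0],"roll": 0.08,"hand": 1},
  {"linear": [0,0,0],"roll": 0.08,"hand": 1},
  {"linear": [0,0,0],"roll": 0.08,"hand": 1},
  {"linear": [0,0,0],"roll": 0.08,"hand": 1},
  {"linear": [0,0,0],"roll": 0.08,"hand": 1},
  {"linear": [0,0,0],"roll": 0.08,"hand": 1},
  {"linear": [0,0,0],"roll": 0.05,"hand": 1},
  {"linear": [0,0,0],"roll": 0.03,"hand": 1},
  {"linear": [0,0,0],"roll": 0,"hand": 1},
])

```text
time_s: 13.93
tool_pos: [0.5467, -0.0956, 0.0182]
eef_rot: [0.396, 0.918, 0.001, 0.0]
ft_force: [-0.7, 5.3, 1.6]
finger_gap: 0.15
grasp_force: 51.5
```

```bash
python3 - <<'E'
from h import *
rel([.546,-.096,.018]); s=bot.observe(); print(s["moment"],s["finger_gap"],s["grasp_force"],s["ft_force"])
E
```

```text
tool [ 0.5467 -0.0956  0.0182] x yaw -46.64 delta [ 0.2 -0.8  0.2] q [ 1.180e-01  4.690e-01 -3.880e-01 -1.000e-03 -7.130e-01 -2.502e+00] 13.9333
[1.76066627 0.22583681 0.0133307 ] 0.15009923130208785 51.50437653064728 [-0.74338144  5.26818034  1.57228389]
```

drive_tool([
  {"linear": [0,0,0],"roll": 0.05,"hand": 1},
  {"linear": [0,0,0],"roll": 0.07,"hand": 1},
  {"linear": [0,0,0],"roll": 0.08,"hand": 1},
  {"linear": [0,0,0],"roll": 0.08,"hand": 1},
  {"linear": [0,0,0],"roll": 0.06,"hand": 1},
  {"linear": [0,0,0],"roll": 0.04,"hand": 1},
  {"linear": [0,0,0],"roll": 0.017,"hand": 1},
  {"linear": [0,0,0],"roll": 0,"hand": 1},
  {"linear": [0,0,0],"roll": 0,"hand": 1},
  {"linear": [0,0,0],"roll": 0,"hand": 1},
  {"linear": [0,0,0],"roll": 0,"hand": 1},
])

```text
time_s: 14.85
tool_pos: [0.5471, -0.0953, 0.0182]
eef_rot: [0.569, 0.823, 0.001, 0.0]
ft_force: [-0.1, 7.6, 0.8]
finger_gap: 0.151
grasp_force: 51.4
```

```bash
python3 - <<'E'
from h import *
p=bot.camera_params("wrist"); im=bot.get_image("wrist")
sc=bot.get_image("scene"); tp=bot.get_image("top"); ps=bot.camera_params("scene"); c=proj(ps,[.546,0,.05]).astype(int); 
for cam in ("scene","top","wrist"):
    pc=bot.camera_params(cam)
    for q in bot.landmark_of(cam,"holder_grip")[:3]: print(cam,"holder",q["conf"],atz(pc,q["point"],.072).round(4))
a=cv2.resize(sc[c[1]-50:c[1]+50,c[0]-80:c[0]+80],(480,300),interpolation=cv2.INTER_CUBIC)
save("c8",np.vstack([a,cv2.resize(im,(480,300))]))
rel([.546,-.096,.018]); s=bot.observe(); print(s["moment"],s["finger_gap"],s["grasp_force"],s["ft_force"])
E
```

```text
scene holder 0.8 [ 0.4073 -0.1565  0.072 ]
scene holder 0.69 [0.5329 0.0528 0.072 ]
top holder 0.67 [ 0.4644 -0.2107  0.072 ]
top holder 0.61 [ 0.6366 -0.2708  0.072 ]
tool [ 0.5471 -0.0953  0.0182] x yaw -69.32 delta [-0.3 -1.3  0.2] q [ 1.190e-01  4.690e-01 -3.880e-01 -2.000e-03 -7.120e-01 -2.898e+00] 15.15
[ 2.00320158  0.07122801 -0.01932176] 0.1489072728355645 51.41932547092438 [0.72836253 8.2005868  1.21616097]
```

View pics/c8.png

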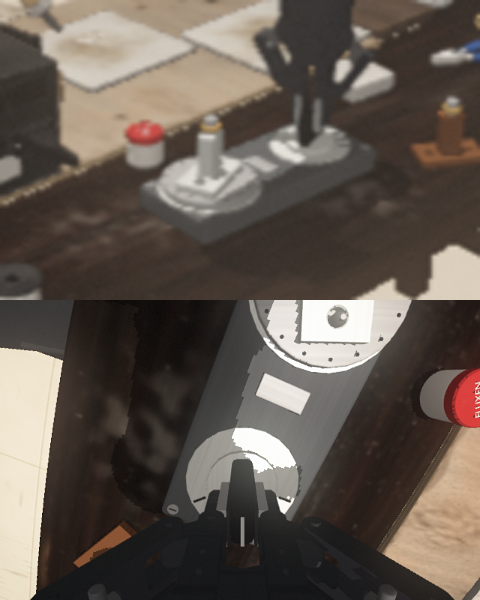

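The pictures show the holder upright on the turned table, at (208,160) in the scene half, with a pin standing in its hole at (338,317) in the wrist half. The fingers are clamped on the knob bar at (242,490), 67.4° from home with almost no residual twist. Handing in.

```bash
python3 -c "
from workcell import bot
print(bot.close_job())"
```

```text
the job is handed in; nothing more can be done
None
```

The job is handed in (no verdict came back): the ring holder is upright on the table's pins and released, and the knob is held with about 51 N at the third stop, 67.4° clockwise from home by the tool's rotation; no bystander was touched as far as I could tell.

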